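Fix the tray guide of a transplanting line with its wing screw

TASK

Set up the tray guide on the cross beam of the transplanting line: slide it along the beam, without lifting it out, gently up to its stop so that its slotted hole comes over the hole in the clamp shoe below. Then take the wing screw from the screw block, drop it through both holes until its flange lies flush on the guide's foot, turn it clockwise until it comes up tight on its end stop, hand-tight but not forced, and let go. Leave everything else where it is.

Things in the scene. Friction and masses are not known exactly. Their poses are not given: they have to be found in the camera images.
- beam: Fixed aluminium cross beam, 290 mm long along its y axis (y -215 to +75 mm), 78 mm wide: two rails, tops 60 mm above the table, an open 30 mm slot between them, a 5 mm high lip on each rail keeping the guide's foot in line. Origin on the table under the nominal hole place. Deep in the slot under the shoe are ramps and an end stop for the screw's cross-pin.
- beam_hole (a point): Mid-line point at rail-top height, NOMINAL place of the hole of the steel clamp shoe fixed in the slot (hole 26 mm along y, 12 mm across). The shoe's true place is not measured: up to 12 mm off either way along y. 40 mm beyond its hole towards +y it has a stop lug, 28 mm wide, 12 mm above the rails: the guide's foot butts on it when both holes are in line, so feel for it. y: towards the stop, z up.
- guide_hole (a point): Centre of the slotted hole (26 mm along y, 12 mm across) at the top of the tray guide's foot. Loose steel guide, 0.3 to 0.5 kg; foot 50 x 115 mm, 6 mm thick, lying on the rails between the lips (1 mm play a side). Starts 45 to 115 mm short of the nominal place, slides along the beam with 2 to 4 N. y: along the beam towards the stop, z up.
- guide_end (a point): Middle of the foot's end that meets the stop lug, 40 mm from the hole towards +y, at the top of the foot (6 mm above the rails).
- guide_grip (a point): Middle of the tray guide's upright, 40 mm above the rail tops, 77 mm from the hole towards -y: a 46 mm wide steel upright with a black plastic strip (120 mm long across the beam, flared ends) riveted to it, together 16 mm thick along y; top edge 14 mm above this point. Can be pinched from above, fingers either side along y. Axes as guide_hole.
- screw_grip (a point): Middle of the wing of the wing screw (about 90 g): flat black plastic wing 36 mm long (x axis), 9 mm thick (y axis), standing 4 to 44 mm above the underside of its steel flange; this point is 27 mm above that underside. z up. The screw stands upright in one of the three holes of the screw block, flange on the block's top.
- screw_seat (a point): Centre of the underside of the screw's flange (34 mm across, 4 mm thick). Seated on the foot, it turns clockwise (from above) freely for 0.6 rad or more, then draws down on ramps (some 0.1 Nm) and comes up hard on an end stop, 0.9 to 1.5 rad from the slot, differing each time: there torque climbs 0.15 Nm in 0.05 rad. 0.2 to 0.35 Nm is tight; over 0.45 Nm forces it. It stays tight. x along the wing, z up.
- screw_pin (a point): Centre of the screw's cross-pin, 16 mm below the flange: 5 mm thick, 24 mm long along x, parallel to the wing, so the wing must point along the beam (either way round, within 0.25 rad) to pass the slotted holes. The stem is 10 mm thick and 30 mm long below the flange, its last 10 mm tapering to a 4 mm tip.
- rack: Fixed plywood screw block 176 x 54 mm, 45 mm high, with three 28 mm holes along its x axis at -58, 0 and +58 mm. Origin under its centre. Holds the wing screw, the star knob and the hex bolt in any order.
- star_knob: Bystander in the screw block: round black five-lobed knob, 40 mm across, on a steel flange. Origin: underside of its flange.
- hex_bolt: Bystander in the screw block: low steel hex-head bolt on a washer. Origin: underside of its washer.
- pot_a: Bystander: small dark plant pot, 74 mm across, 62 mm high. Origin under its centre.
- pot_b: Bystander: small terracotta-coloured plant pot, 74 mm across, 62 mm high. Origin under its centre.
- sprayer: Bystander: white bottle 72 mm across, 170 mm high. Origin under its centre.
- trowel: Bystander: hand trowel lying on the table, 290 mm long along its x axis. Origin near its middle, on the table.
- label_box: Bystander: small open grey box 110 x 75 x 50 mm. Origin under its centre.
Not all that is in view belongs to the job. What is shaped like the part that bears screw_grip but turquoise is not meant. What is shaped like the part that bears guide_hole but pink is not meant.

How it is judged:
By the outcome, as a careful person would: the job done as asked, in the order asked, and still so for the second after the job is handed in, with the robot touching nothing.
It also fails if it takes over 72 s, if anything falls off the work surface, if the arm or the gripper's body presses on something with over 40 N, if the wrist force passes 120 N, or if a joint passes its speed limit or range.

ROBOT

A 6-joint arm with a two-finger parallel gripper is mounted at the origin on the work surface. World frame = base frame: x ahead of the robot, y to its left, z up, the work surface at z = 0. Lengths are in m, angles in rad, forces in N, time in s.
With the tool pointing down it reaches from about 0.35 to 0.85 m from the base axis. Payload 8.1 kg.
Tool frame: the origin (TCP) lies on the centre line of the jaws, within the pads' length; the fingertips stand robot.tip_extent ahead of it and the grasp point (between the pads) lies 11 mm behind it (robot.tip_extent is the distance from the TCP to the fingertips, in m); y points along the fingers, z is the direction in which the jaws open and shut, and the axes are right-handed (so a half turn about y gives the same grasp; the last joint's range is limited). The gripper opens to 93 mm and grips with 3 to 60 N. Pads are 15 mm wide; open, the fingers measure 128 mm over their backs; the gripper's body (75 mm by 188 mm) begins 65 mm behind the grasp point.
Start: joints at [-1.234, 0.13, 1.488, -0, 1.523, -0.085], TCP at [0.246, -0.547, 0.227] pointing down, gripper open.
Joint ranges: [-2.96, 2.96], [-0.89, 2.26], [0.02, 2.5], [-1.34, 4.48], [0, 2.73], [-2.66, 2.66]. Speed limits (rad/s): [2.39, 2.39, 2.79, 3.14, 3.14, 3.14].

INTERFACE

Orientations are given as a rotation vector (axis times angle).
In Python, from plant import monitor, optics, robot gives the robot as it stands.
- The arm moves only by the shell command python3 -m inch 'ROWS' [OPENING] [FORCE]. ROWS is JSON, a list that holds one entry, the list of rows, each a list of 6 numbers: the shift along the tool's x, y, z in mm, then the turn, a rotation vector about the tool's x, y, z in rad. A call has 1 to 8 rows; each row shifts and turns the commanded pose from where the row before left it, along the tool's axes as they then stand; what a row does not reach is not made up. A row lasts 1/8 s, in which the tool goes at most 62.5 mm and 10.7 degrees, less where a joint would pass 70% of its speed; a pose out of reach is approached as far as the arm can. A call is refused whole if a number of a shift passes 62.5 or a number of a turn 0.188, either way. A call with a gripper value outside its range is refused whole. OPENING is the finger opening in mm, from 0 to 93, set as the call begins (- or left out, the last holds). The fingers move at their own pace and stop on an object; FORCE is the grip in N (left out, the last holds). Time passes only in rows, so rows that do not move let the fingers close. It gives the time, the measured TCP pose, the force and the opening at its end, in the units of the state.
- monitor.read_state(): the state, without advancing time (a new reading comes with each control period).
- optics.read_camera(name): name is "scene" or "top"; returns a dict with "image" (480x640x3 uint8, blue, green, red), "fx", "fy", "cx", "cy" (pixels), "k1" (the pictures are not rectified: a ray, as slopes to the right and down, at radius r is drawn at 1 + k1 r^2 times it, then the intrinsics apply), "rvec" (rotation vector, rad) and "tvec" (3), from world to camera coordinates, as OpenCV has them. Camera axes: x right, y down, z forward; pixel columns grow to the right and rows downward; lengths in m; the calibration is good to about 2 mm. A picture is of the moment at which its call begins. There is no depth.
- robot.close_job(): hands the job in, once; it reports no verdict.
The state is a dict: "t": time; "q": joint angles; "dq": joint speeds; "joint_torque": joint torques, N m; "tool_pos": TCP position; "orientation": TCP orientation; "force": force on the tool from outside, world axes, zero at the start; "wrist_torque": the same for the moment, N m; "opening": finger opening in m.
Only numpy, scipy, OpenCV 4.12 (cv2) and the standard library are available. Lean on these libraries where they do the work, as an engineer would, in place of code of your own. Each camera call takes 0.05 s, during which the arm holds its last target.

## Working session

There is one attempt and no reset: what is moved stays moved. The work goes in short steps, Python scripts to look and compute and a shell command to move; the robot and the scene stay as the last step left them, time stands still between calls to the robot, and variables do not carry over. Pictures are saved under pics/ and viewed, and the job is handed in when it is done.

```bash
ls; mkdir -p pics; python3 - <<'E'
from plant import monitor, optics, robot
import cv2
s=monitor.read_state()
print(s, robot.tip_extent, dir(robot))
for n in("scene","top"):
    c=optics.read_camera(n); cv2.imwrite(f"pics/{n}0.png",c["image"]); print({k:v for k,v in c.items() if k!="image"})
E
```

```text
pics
{'t': 0.0, 'q': array([-1.23442341e+00,  1.31150511e-01,  1.48927801e+00,  9.27062121e-06,
        1.52300031e+00, -8.53714467e-02]), 'dq': array([ 0.00016998,  0.00062453,  0.00198426, -0.00111304, -0.00049489,
        0.00083204]), 'joint_torque': array([-2.60675333e-03, -5.59847403e+01, -4.91756451e+01,  7.65046407e-02,
        3.55664478e-02, -1.94260756e-04]), 'tool_pos': array([ 0.24546649, -0.54688135,  0.2255945 ]), 'orientation': array([-0.4259336 ,  1.99064559, -1.98693811]), 'force': array([ 0.06425772, -0.20851615,  0.1631005 ]), 'wrist_torque': array([-0.02404579,  0.03701265,  0.00306204]), 'opening': 0.0929150391383699} 0.008 ['IKError', '__class__', '__delattr__', '__dict__', '__dir__', '__doc__', '__eq__', '__format__', '__ge__', '__getattribute__', '__getstate__', '__gt__', '__hash__', '__init__', '__init_subclass__', '__le__', '__lt__', '__module__', '__ne__', '__new__', '__reduce__', '__reduce_ex__', '__repr__', '__setattr__', '__sizeof__', '__str__', '__subclasshook__', '__weakref__', 'close_job', 'tip_extent']
{'fx': 523.5578943448694, 'fy': 523.5578943448694, 'cx': 319.7119420696169, 'cy': 237.9758436532433, 'k1': -0.1567305986711409, 'rvec': array([ 0.87983004,  2.71279186, -0.79484974]), 'tvec': array([ 0.40978295, -0.20489114,  1.67688173])}
{'fx': 526.7743742068527, 'fy': 526.7743742068527, 'cx': 317.1443985106113, 'cy': 239.1924356222275, 'k1': -0.07554706852193321, 'rvec': array([ 2.11372099, -2.16328964,  0.11097169]), 'tvec': array([0.03373825, 0.53355748, 1.13737938])}
```

View pics/scene0.png

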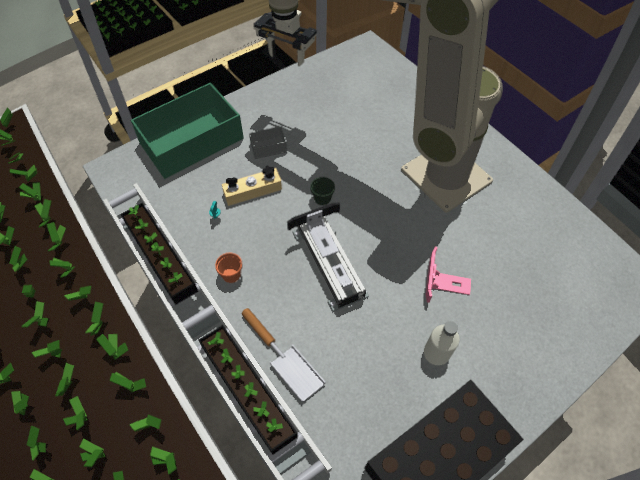

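View pics/top0.png

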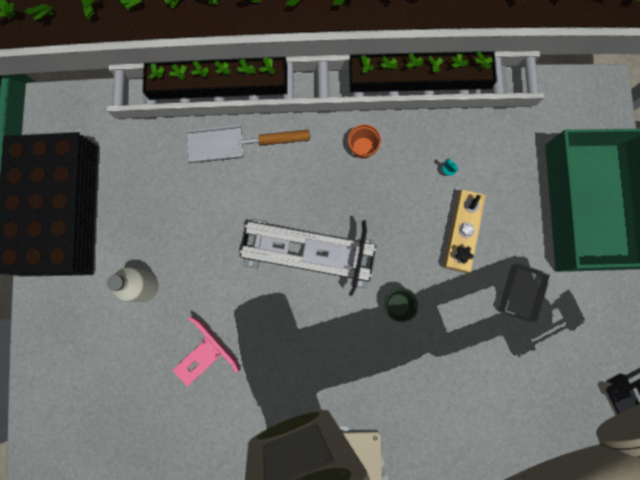

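```bash
cat > h.py <<'E'
import numpy as np, cv2
from scipy.spatial.transform import Rotation as R
from plant import monitor, optics, robot
def cam(n):
    c=optics.read_camera(n); c["K"]=np.array([[c["fx"],0,c["cx"]],[0,c["fy"],c["cy"]],[0,0,1.]]); c["D"]=np.array([c["k1"],0,0,0.]); return c
def ray(c,px):
    u=cv2.undistortPoints(np.array(px,float).reshape(-1,1,2),c["K"],c["D"]).reshape(-1,2)
    M=cv2.Rodrigues(c["rvec"])[0]; d=np.c_[u,np.ones(len(u))]@M; o=-M.T@c["tvec"]; return o,d
def plane(c,px,z):
    o,d=ray(c,px); return o+d*((z-o[2])/d[:,2])[:,None]
def proj(c,P):
    return cv2.projectPoints(np.array(P,float).reshape(-1,3),c["rvec"],c["tvec"],c["K"],c["D"])[0].reshape(-1,2)
def crop(c,x0,y0,x1,y1,f,name):
    cv2.imwrite(f"pics/{name}.png",cv2.resize(c["image"][y0:y1,x0:x1],None,fx=f,fy=f,interpolation=cv2.INTER_CUBIC))
E
python3 - <<'E'
from h import *
t=cam("top"); s=cam("scene")
crop(t,230,205,390,305,5,"t_beam"); crop(t,430,150,500,280,4,"t_rack")
crop(s,270,190,380,315,4,"s_beam"); crop(s,200,155,300,230,7,"s_rack")
E
```

```text
(no output)
```

View pics/t_beam.png

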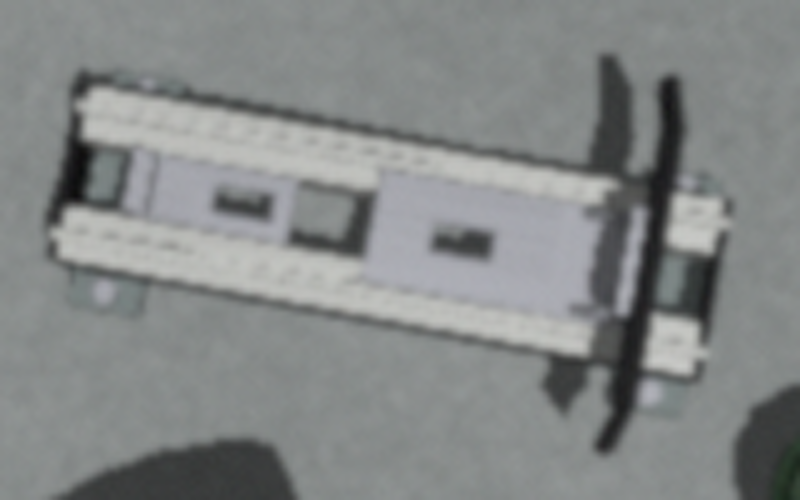

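View pics/t_rack.png

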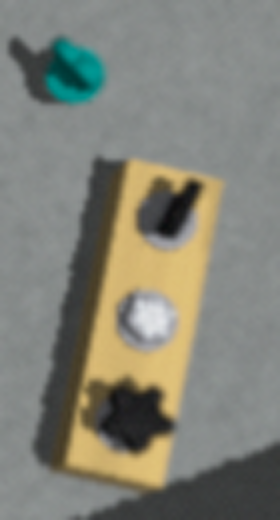

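View pics/s_beam.png

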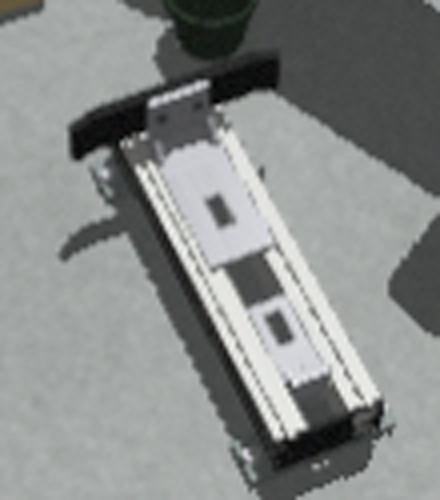

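View pics/s_rack.png

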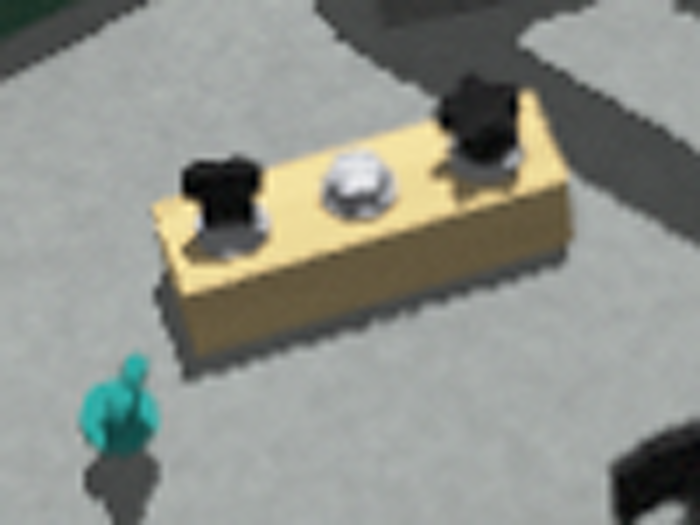

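```bash
python3 - <<'E'
from h import *
t=cam("top"); s=cam("scene")
T=lambda x,y:(x/5+230-.4,y/5+205-.4); S=lambda x,y:(x/4+270-.4,y/4+190-.4)
gh=plane(t,[T(463,241)],.066)[0]; sh=plane(t,[T(243,202)],.06)[0]
gh2=plane(s,[S(219,210)],.066)[0]; sh2=plane(s,[S(280,326)],.06)[0]
# foot corners in top (end): 
e=plane(t,[T(378,172),T(363,283)],.066)
# outer corners of beam top
b=plane(t,[T(85,88),T(732,203),T(57,240),T(703,378)],.063)
# black strip mask in top
print("gh",gh,gh2,"sh",sh,sh2,"end",e,"beam",b)
d=[b[0]-b[1],b[2]-b[3]]
print([np.degrees(np.arctan2(v[1],v[0])) for v in d],[np.linalg.norm(v) for v in d], "hole dir",np.degrees(np.arctan2(*(sh-gh)[[1,0]])), np.degrees(np.arctan2(*(sh2-gh2)[[1,0]])))
def comp(c,roi,zs):
    x0,y0,x1,y1=roi; im=c["image"][y0:y1,x0:x1].max(2); m=(im<45).astype(np.uint8)
    n,l,st,ce=cv2.connectedComponentsWithStats(m)
    for i in range(1,n):
        if st[i,4]>15:
            r=cv2.minAreaRect(np.argwhere(l==i)[:,::-1].astype(np.float32)); print(st[i],ce[i]+[x0,y0],r)
comp(t,(455,185,490,270),0)
print('s');comp(s,(220,165,290,200),0)
print('strip');comp(t,(340,210,385,300),0)
# rack corners top z .045 (crop 4x from 430,150)
Q=lambda x,y:(x/4+430-.4,y/4+150-.4)
rk=plane(t,[Q(128,158),Q(224,180),Q(62,465),Q(163,490)],.045); print(rk, np.linalg.norm(rk[0]-rk[2]),np.linalg.norm(rk[0]-rk[1]))
E
```

```text
gh [0.50021616 0.01021238 0.066     ] [0.49872054 0.00998684 0.066     ] sh [0.52032796 0.10603877 0.06      ] [0.51791028 0.10579231 0.06      ] end [[0.53124489 0.04645437 0.066     ]
 [0.48302795 0.05382116 0.066     ]] beam [[ 0.5721555   0.17486577  0.063     ]
 [ 0.51421693 -0.10668149  0.063     ]
 [ 0.50526244  0.18738733  0.063     ]
 [ 0.43878769 -0.09157204  0.063     ]]
[np.float64(78.37164503376354), np.float64(76.59664705863322)] [np.float64(0.28744693539796834), np.float64(0.2867703316658984)] hole dir 78.14694149758427 78.67360001860105
[14 11 10 13 56] [473.53571429 202.51785714] ((18.700000762939453, 16.600000381469727), (4.4721360206604, 13.86362075805664), 26.56505012512207)
[  0  62  17  15 153] [462.66013072 253.91503268] ((8.215384483337402, 69.27693176269531), (15.876444816589355, 13.643820762634277), 7.125016689300537)
s
[43  1 11 12 94] [268.39361702 171.43617021] ((48.0, 6.5), (11.0, 10.0), 90.0)
[ 6 13 11  9 77] [231.41558442 181.72727273] ((11.0, 17.0), (8.0, 10.0), 90.0)
strip
[ 10  12  16  72 181] [358.81767956 257.50828729] ((18.662572860717773, 47.804412841796875), (4.364068984985352, 72.36042785644531), 10.37584400177002)
[30 47  3 11 17] [370.82352941 261.88235294] ((30.675678253173828, 51.945945739746094), (1.6439898014068604, 10.192737579345703), 9.462322235107422)
[[ 0.63770728 -0.3040305   0.045     ]
 [ 0.62388039 -0.35706297  0.045     ]
 [ 0.46704856 -0.25780531  0.045     ]
 [ 0.45193184 -0.31246687  0.045     ]] 0.17680827018408996 0.054805336554828166
```

```bash
python3 - <<'E'
from h import *
t=cam("top"); s=cam("scene")
crop(t,455,185,492,222,16,"t_wing"); crop(s,218,168,250,198,18,"s_wing")
for c in(t,s): print(ray(c,[[0,0]])[0])
print(R.from_rotvec(monitor.read_state()["orientation"]).as_matrix())
E
```

```text
[ 0.37801734 -0.01141102  1.19851007]
[0.97405982 0.62714383 1.29604508]
[[-9.12356008e-01 -8.00578536e-05  4.09397739e-01]
 [-4.09397745e-01  2.82718237e-04 -9.12355965e-01]
 [-4.27029466e-05 -9.99999957e-01 -2.90715187e-04]]
```

View pics/t_wing.png

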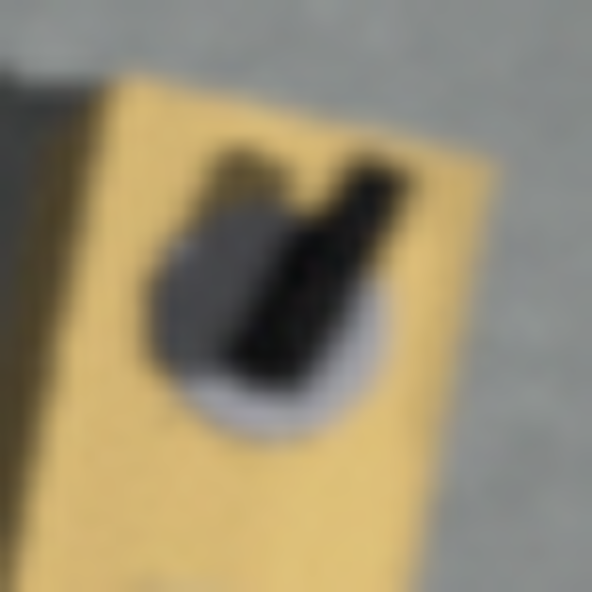

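View pics/s_wing.png

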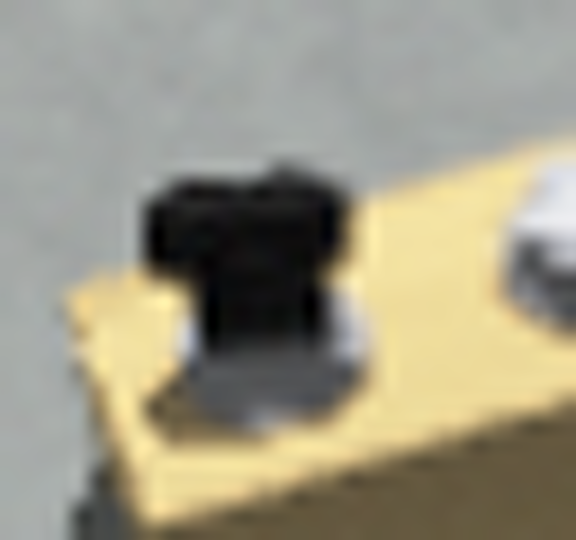

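```bash
python3 - <<'E'
from h import *
t=cam("top"); s=cam("scene")
A=lambda x,y:(x/16+455-.47,y/16+185-.47); B=lambda x,y:(x/18+218-.47,y/18+168-.47)
print("flange", plane(t,[A(268,322)],.049), plane(s,[B(270,375)],.049))
w=plane(t,[A(412,180),A(310,385),A(350,160),A(385,165),A(270,375)],.088); print(w)
for i,j in((0,1),(3,4)): v=w[i]-w[j]; print(np.degrees(np.arctan2(v[1],v[0])),np.linalg.norm(v))
w=plane(s,[B(150,195),B(350,195)],.086);v=w[0]-w[1];print(w,w.mean(0),np.degrees(np.arctan2(v[1],v[0])),np.linalg.norm(v))
E
```

```text
flange [[ 0.60105098 -0.32241451  0.049     ]] [[ 0.60370221 -0.3166783   0.049     ]]
[[ 0.61240278 -0.3325094   0.088     ]
 [ 0.58477762 -0.31696801  0.088     ]
 [ 0.61534116 -0.32432195  0.088     ]
 [ 0.61454353 -0.32900049  0.088     ]
 [ 0.58626762 -0.31167986  0.088     ]]
-29.361274543433332 0.03169674765567911
-31.48987679250797 0.033159177792656515
[[ 0.61149207 -0.33330092  0.086     ]
 [ 0.58450919 -0.31355844  0.086     ]] [ 0.59800063 -0.32342968  0.086     ] -36.19169741983116 0.03343413064972516
```

```bash
cat >> h.py <<'E'
def Raz(a):
    a=np.radians(a); return np.array([[np.sin(a),0,np.cos(a)],[-np.cos(a),0,np.sin(a)],[0,-1,0]])
def to(p,az):
    s=monitor.read_state(); R0=R.from_rotvec(s["orientation"]).as_matrix(); R1=Raz(az)
    rv=R.from_matrix(R0.T@R1).as_rotvec()
    d=(np.array(p)-s["tool_pos"])*1e3
    print("pos",(s["tool_pos"]*1e3).round(1),"az",np.degrees(np.arctan2(R0[1,2],R0[0,2])).round(2),"q1,q6",s["q"][[0,5]].round(2),"F",s["force"].round(2),"M",s["wrist_torque"].round(3),"open",round(s["opening"]*1e3,1),"t",s["t"])
    print("rot",rv.round(3)," then shift",(R1.T@d).round(1)," (shift in present axes",(R0.T@d).round(1),")")
E
python3 -c "
from h import *
to([.4837,-.0653,.19],-102)"
```

```text
pos [ 245.7 -547.4  226.6] az -65.83 q1,q6 [-1.23 -0.09] F [ 1.15  0.19 -0.54] M [ 0.037 -0.076 -0.008] open 93.1 t 0.5
rot [0.    0.631 0.   ]  then shift [-132.6   36.6 -521.1]  (shift in present axes [-414.6   36.6 -342.4] )
```

```bash
python3 -m inch '[[[0,0,0,0,0.158,0],[0,0,0,0,0.158,0],[0,0,0,0,0.158,0],[0,0,0,0,0.157,0],[-13.3,0,-52,0,0,0],[-13.3,0,-52,0,0,0],[-13.3,0,-52,0,0,0],[-13.3,0,-52,0,0,0]]]' 40 20; python3 -m inch '[[[-13.3,0,-52,0,0,0],[-13.3,0,-52,0,0,0],[-13.3,0,-52,0,0,0],[-13.3,0,-52,0,0,0],[-13.3,0,-52,0,0,0],[-13.3,0,-52,0,0,0],[0,0,0,0,0,0]]]';  python3 -c "
from h import *
to([.4837,-.0653,.14],-102)
t=cam('top');crop(t,230,180,430,330,4,'t1');s=cam('scene');crop(s,250,150,400,270,5,'s1')"
```

```text
t: 1.5
tool_pos: [0.3414, -0.3535, 0.2268]
orientation: [-0.223, -2.111, 2.112]
force: [0.6, -0.4, -0.1]
opening: 0.0399
t: 2.38
tool_pos: [0.4847, -0.0632, 0.2267]
orientation: [-0.217, -2.115, 2.113]
force: [-1.2, -0.6, 0.3]
opening: 0.0402
pos [484.7 -63.2 226.7] az -101.7 q1,q6 [-0.24  1.54] F [-1.19 -0.59  0.35] M [ 0.064  0.054 -0.029] open 40.2 t 2.375
rot [ 0.001  0.005 -0.   ]  then shift [ 0.6 86.7  2.3]  (shift in present axes [ 0.6 86.7  2.3] )
```

View pics/s1.png

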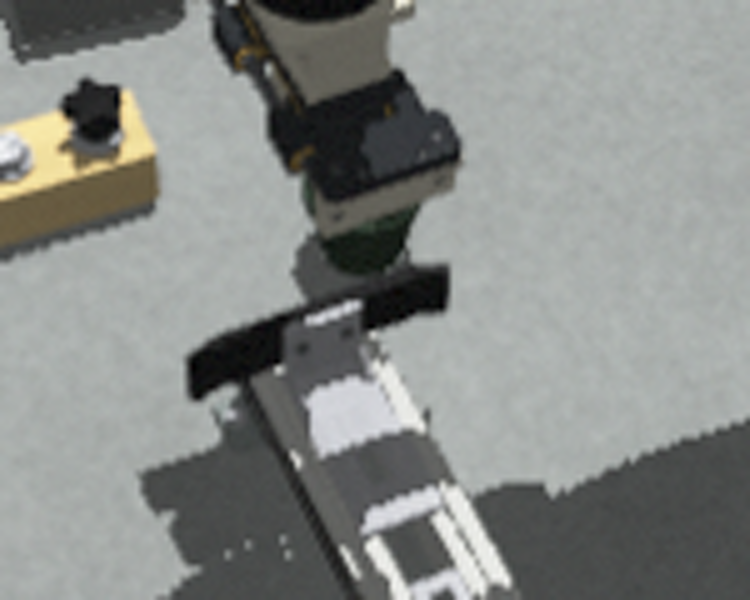

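View pics/t1.png

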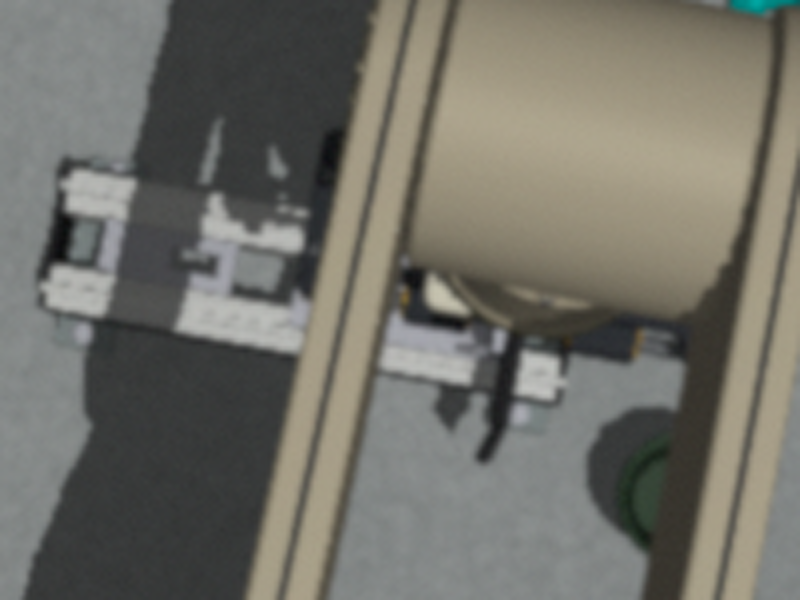

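```bash
python3 - <<'E'
from h import *
s=cam("scene"); t=cam("top")
m=np.array([.4837,-.0653,.114]); d=np.array([.206,.979,0])
print(((proj(s,[m,m+.008*d,m-.008*d])-[250,150])*5+2).round(0)); print(((proj(t,[m,m+.008*d,m-.008*d])-[230,205])*5+2).round(0))
to([.4837,-.0653,.089],-102)
E
```

```text
[[316. 310.]
 [322. 321.]
 [311. 299.]]
[[644. 264.]
 [625. 260.]
 [663. 267.]]
pos [483.4 -67.3 226.6] az -102.04 q1,q6 [-0.24  1.54] F [0.27 0.24 1.15] M [0.061 0.047 0.033] open 39.8 t 2.575
rot [-0.    -0.001  0.   ]  then shift [  0.2 137.6  -2. ]  (shift in present axes [ 1.000e-01  1.376e+02 -2.000e+00] )
```

```bash
python3 -m inch '[[[0,34,0,0,0,0],[0,34,0,0,0,0],[0,34,0,0,0,0],[0,34,0,0,0,0],[0,0,0,0,0,0]]]'; python3 -c "
from h import *
to([.4837,-.0653,.089],-102)
s=cam('scene');crop(s,250,150,400,270,5,'s2')"
```

```text
t: 3.2
tool_pos: [0.4809, -0.0671, 0.0879]
orientation: [-0.217, -2.108, 2.107]
force: [-0.3, 0.2, 0.9]
opening: 0.0401
pos [480.9 -67.1  87.9] az -102.12 q1,q6 [-0.24  1.54] F [-0.26  0.25  0.94] M [ 0.025 -0.008 -0.025] open 40.1 t 3.2
rot [ 0.    -0.002  0.006]  then shift [-2.4 -1.1 -2.3]  (shift in present axes [-2.4 -1.1 -2.3] )
```

View pics/s2.png

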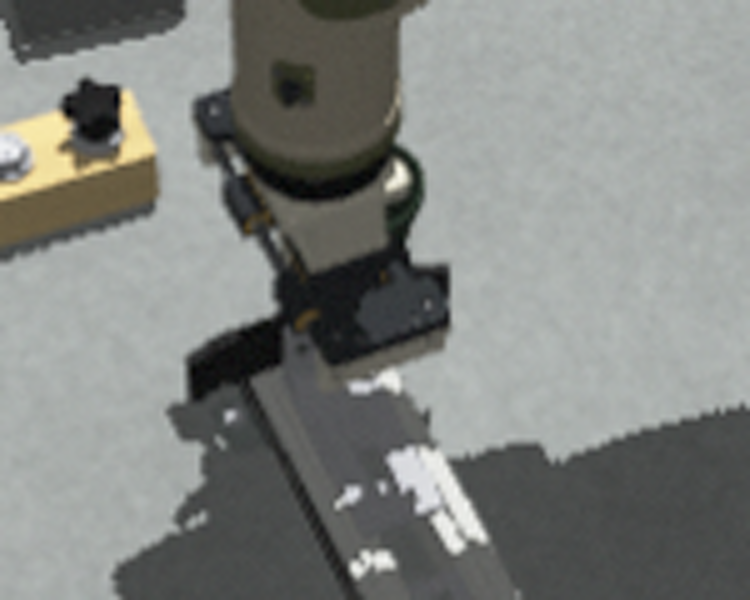

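```bash
python3 -m inch '[[[0,0,0,0,0,0],[0,0,0,0,0,0],[0,0,0,0,0,0],[0,0,0,0,0,0],[0,0,0,0,0,0],[0,0,0,0,0,0]]]' 5 15; python3 -c "
from h import *
to([.4837,-.0653,.089],-102)"
```

```text
t: 4.0
tool_pos: [0.4848, -0.0662, 0.092]
orientation: [-0.224, -2.112, 2.112]
force: [-0.6, 2.4, 5.9]
opening: 0.0157
pos [484.8 -66.2  92. ] az -101.96 q1,q6 [-0.24  1.54] F [-0.61  2.37  5.86] M [ 0.492  0.137 -0.039] open 15.7 t 4.0
rot [ 0.     0.001 -0.002]  then shift [ 1.2  3.  -0.7]  (shift in present axes [ 1.2  3.  -0.7] )
```

```bash
python3 -m inch '[[[0,-0.5,-4,0,0,0],[0,0,-8,0,0,0],[0,0,-8,0,0,0],[0,0,-8,0,0,0],[0,0,-8,0,0,0],[0,0,-8,0,0,0],[0,0,-6,0,0,0],[0,0,0,0,0,0]]]'; python3 -c "
from h import *
to([.4837,-.0653,.089],-102)"
```

```text
t: 5.0
tool_pos: [0.4949, -0.0174, 0.092]
orientation: [-0.223, -2.111, 2.113]
force: [-0.9, -0.8, 5.4]
opening: 0.0157
pos [494.9 -17.4  92. ] az -101.96 q1,q6 [-0.14  1.64] F [-0.91 -0.8   5.38] M [-0.309  0.    -0.043] open 15.7 t 5.0
rot [-0.001  0.001 -0.002]  then shift [ 1.   3.  49.1]  (shift in present axes [ 1.   3.  49.1] )
```

```bash
python3 -m inch '[[[0,0,-4,0,0,0],[0,0,-6,0,0,0],[0,0,-6,0,0,0],[0,0,-6,0,0,0],[0,0,-5,0,0,0],[0,0,-3,0,0,0],[0,0,-1,0,0,0],[0,0,0,0,0,0]]]'; python3 -c "
from h import *
to([.4837,-.0653,.089],-102)
t=cam('top');crop(t,230,180,430,330,4,'t3');s=cam('scene');crop(s,270,170,400,320,4,'s3')"
```

```text
t: 6.0
tool_pos: [0.5012, 0.0122, 0.092]
orientation: [-0.223, -2.11, 2.113]
force: [-0.9, -4.8, 5.7]
opening: 0.0156
pos [501.2  12.2  92. ] az -101.98 q1,q6 [-0.08  1.7 ] F [-0.87 -4.82  5.74] M [-0.779  0.142  0.036] open 15.6 t 6.0
rot [-0.001  0.    -0.002]  then shift [ 1.   3.  79.4]  (shift in present axes [ 1.   3.1 79.4] )
```

View pics/s3.png

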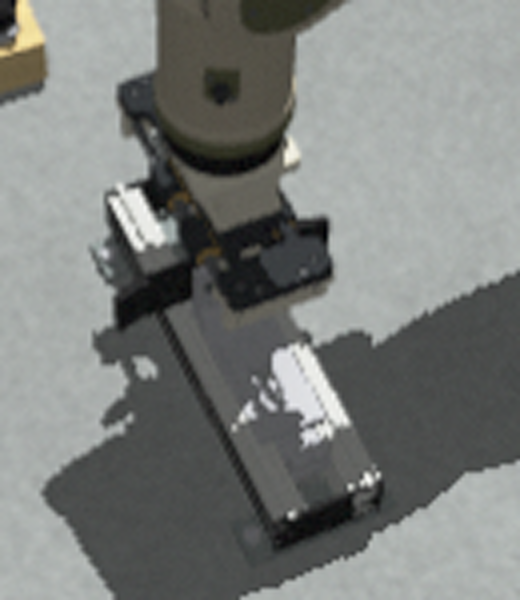

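View pics/t3.png

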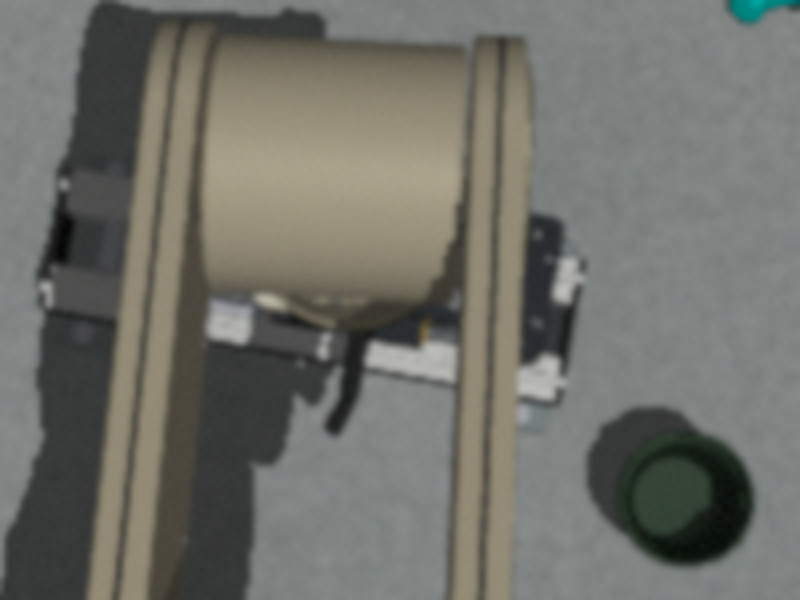

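```bash
python3 -m inch '[[[0,0,-2,0,0,0],[0,0,-2,0,0,0],[0,0,-2,0,0,0],[0,0,-2,0,0,0],[0,0,0,0,0,0]]]'; python3 -c "
from h import *
to([.4837,-.0653,.089],-102)"
python3 -m inch '[[[0,0,-1,0,0,0],[0,0,-1,0,0,0],[0,0,-1,0,0,0]]]'; python3 -c "
from h import *
to([.4837,-.0653,.089],-102)"
```

```text
t: 6.72
tool_pos: [0.5029, 0.02, 0.092]
orientation: [-0.223, -2.11, 2.113]
force: [-0.8, -5.7, 6.1]
opening: 0.0158
pos [502.9  20.   92. ] az -101.99 q1,q6 [-0.06  1.72] F [-0.84 -5.69  6.07] M [-0.83   0.117  0.014] open 15.8 t 6.725
rot [-0.001  0.    -0.002]  then shift [ 1.   3.  87.5]  (shift in present axes [ 1.   3.1 87.4] )
t: 7.1
tool_pos: [0.5034, 0.0227, 0.092]
orientation: [-0.223, -2.11, 2.114]
force: [-1.4, -5.8, 5.4]
opening: 0.0158
pos [503.4  22.7  92. ] az -101.99 q1,q6 [-0.06  1.73] F [-1.37 -5.83  5.38] M [-0.959  0.154  0.006] open 15.8 t 7.1
rot [-0.002  0.    -0.002]  then shift [ 1.   3.  90.2]  (shift in present axes [ 1.   3.1 90.2] )
```

```bash
for i in 1; do python3 -m inch '[[[0,0,-1,0,0,0],[0,0,-1,0,0,0],[0,0,-1,0,0,0]]]'; done
python3 -m inch '[[[0,0,-1,0,0,0],[0,0,0,0,0,0]]]';python3 -m inch '[[[0,0,-1,0,0,0],[0,0,0,0,0,0]]]'
```

```text
t: 7.48
tool_pos: [0.504, 0.0256, 0.092]
orientation: [-0.223, -2.11, 2.114]
force: [-0.2, -6.9, 5.8]
opening: 0.0161
t: 7.72
tool_pos: [0.5043, 0.0267, 0.092]
orientation: [-0.223, -2.11, 2.113]
force: [-1.1, -6.3, 6.0]
opening: 0.0158
t: 7.98
tool_pos: [0.5045, 0.0277, 0.092]
orientation: [-0.223, -2.11, 2.113]
force: [-1.7, -6.2, 6.4]
opening: 0.016
```

```bash
python3 -m inch '[[[0,0,-1,0,0,0],[0,0,0,0,0,0]]]';python3 -m inch '[[[0,0,-1,0,0,0],[0,0,0,0,0,0]]]'
```

```text
t: 8.22
tool_pos: [0.5047, 0.0287, 0.092]
orientation: [-0.223, -2.11, 2.113]
force: [-2.0, -6.3, 5.0]
opening: 0.0158
t: 8.48
tool_pos: [0.5049, 0.0296, 0.092]
orientation: [-0.223, -2.11, 2.113]
force: [-1.1, -5.0, 6.2]
opening: 0.0161
```

```bash
python3 -m inch '[[[0,0,-1,0,0,0],[0,0,0,0,0,0]]]'
```

```text
t: 8.72
tool_pos: [0.5049, 0.0298, 0.092]
orientation: [-0.223, -2.108, 2.115]
force: [-2.3, -9.3, 7.1]
opening: 0.016
```

```bash
python3 -m inch '[[[0,0,-0.7,0,0,0],[0,0,0,0,0,0]]]'
```

```text
t: 8.98
tool_pos: [0.5049, 0.0298, 0.092]
orientation: [-0.223, -2.107, 2.116]
force: [-3.7, -12.7, 8.0]
opening: 0.0158
```

```bash
python3 -m inch '[[[0,0,1,0,0,0],[0,0,0,0,0,0]]]';python3 -m inch '[[[0,0,0,0,0,0],[0,0,0,0,0,0],[0,0,0,0,0,0]]]' 36; python3 -c "
from h import *
to([.505,.0298,.2],-102)"
```

```text
t: 9.22
tool_pos: [0.505, 0.0298, 0.092]
orientation: [-0.223, -2.109, 2.114]
force: [-1.9, -8.6, 6.6]
opening: 0.016
t: 9.6
tool_pos: [0.5042, 0.0315, 0.0908]
orientation: [-0.221, -2.111, 2.111]
force: [0.6, 0.1, 0.1]
opening: 0.0355
pos [504.2  31.5  90.8] az -101.97 q1,q6 [-0.04  1.74] F [0.58 0.07 0.11] M [ 0.033  0.03  -0.045] open 35.5 t 9.6
rot [0.    0.001 0.001]  then shift [  -1.1 -109.2    1.5]  (shift in present axes [  -1.1 -109.2    1.5] )
```

```bash
python3 -m inch '[[[0,-20,0,0,0,0],[0,-40,0,0,0,0],[0,-50,0,0,0,0],[0,0,0,0,0.166,0],[0,0,0,0,0.166,0],[0,0,0,0,0,0]]]'; python3 -c "
from h import *
to([.601,-.3215,.18],-121)"
```

```text
t: 10.35
tool_pos: [0.5043, 0.0314, 0.201]
orientation: [-0.53, -1.917, 1.917]
force: [0.2, -0.3, -0.2]
opening: 0.0361
pos [504.3  31.4 201. ] az -120.94 q1,q6 [-0.04  2.07] F [ 0.18 -0.28 -0.21] M [0.033 0.057 0.005] open 36.1 t 10.35
rot [0.    0.001 0.   ]  then shift [-264.6   21.   252.7]  (shift in present axes [-264.3   20.9  253. ] )
```

```bash
python3 -m inch '[[[-33,0,31.6,0,0,0],[-33,0,31.6,0,0,0],[-33,0,31.6,0,0,0],[-33,0,31.6,0,0,0],[-33,0,31.6,0,0,0],[-33,0,31.6,0,0,0],[-33,0,31.6,0,0,0],[-33,0,31.6,0,0,0]]]';python3 -m inch '[[[0,10,0,0,0,0],[0,10,0,0,0,0],[0,0,0,0,0,0]]]'; python3 -c "
from h import *
to([.601,-.3215,.061],-121)
t=cam('top');crop(t,230,205,390,305,5,'t4');crop(t,400,150,540,270,5,'t4r');s=cam('scene');crop(s,180,130,330,230,5,'s4');crop(s,270,190,380,315,4,'s4b')"
```

```text
t: 11.35
tool_pos: [0.6007, -0.3227, 0.2005]
orientation: [-0.527, -1.919, 1.918]
force: [0.2, -0.6, 0.2]
opening: 0.036
t: 11.72
tool_pos: [0.5997, -0.3197, 0.1793]
orientation: [-0.526, -1.918, 1.915]
force: [-0.3, 0.8, -0.6]
opening: 0.0363
pos [ 599.7 -319.7  179.3] az -120.87 q1,q6 [-0.57  1.54] F [-0.31  0.82 -0.6 ] M [ 0.038  0.022 -0.016] open 36.3 t 11.725
rot [0.    0.002 0.003]  then shift [ -2.  118.3   0.9]  (shift in present axes [ -2.4 118.3   0.9] )
```

View pics/t4.png

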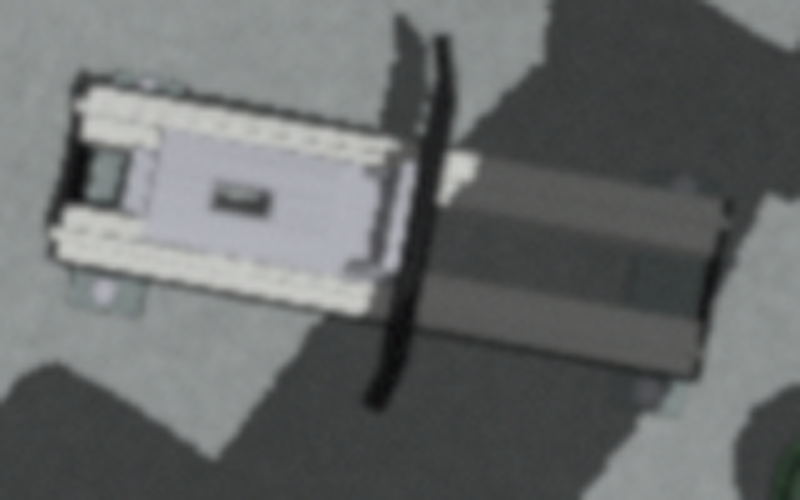

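View pics/s4.png

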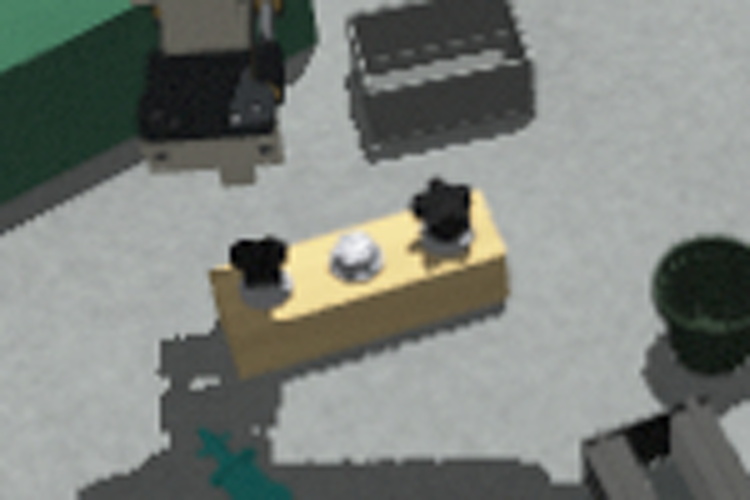

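View pics/t4r.png

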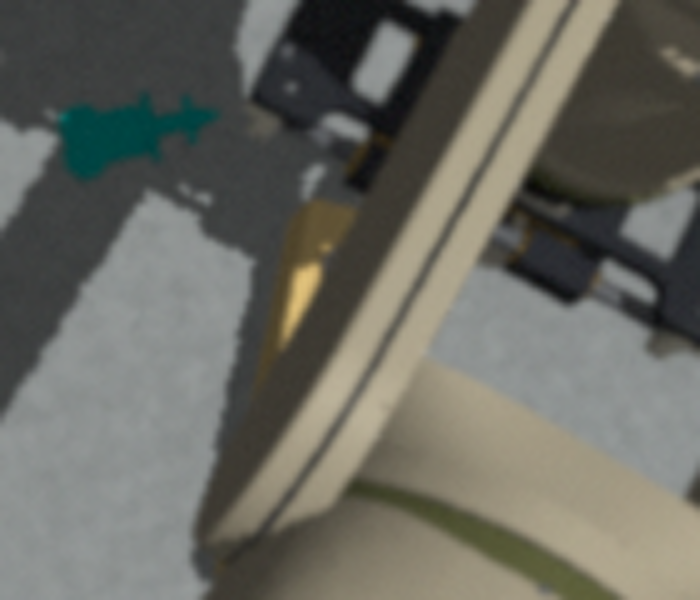

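View pics/s4b.png

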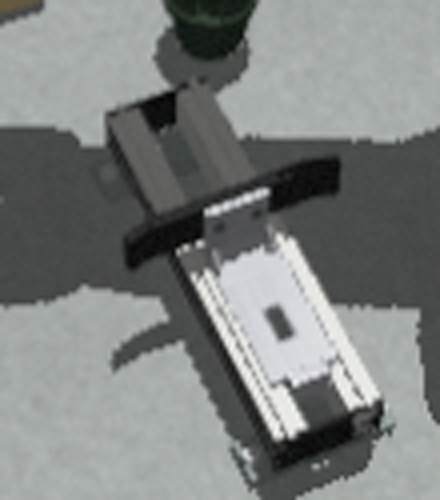

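```bash
python3 -m inch '[[[0,36,0,0,0,0],[0,36,0,0,0,0],[0,26,0,0,0,0],[0,10,0,0,0,0],[0,5,0,0,0,0],[0,5,0,0,0,0],[0,0,0,0,0,0]]]'; python3 -c "
from h import *
to([.601,-.3215,.061],-121)
s=cam('scene');crop(s,180,130,330,230,5,'s5')
t=cam('top')
d=np.array([.206,.979,0])
print('gh',plane(t,[(241/5+229.6,199/5+204.6)],.066),plane(s,[(279/4+269.6,321/4+189.6)],.066))"
```

```text
t: 12.7
tool_pos: [0.6009, -0.3217, 0.0638]
orientation: [-0.532, -1.916, 1.917]
force: [-0.2, 0.3, -0.2]
opening: 0.036
pos [ 600.9 -321.7   63.8] az -121.0 q1,q6 [-0.57  1.55] F [-0.16  0.26 -0.21] M [ 0.124 -0.006  0.026] open 36.0 t 12.7
rot [-0.    -0.    -0.001]  then shift [-0.   2.8 -0.3]  (shift in present axes [-0.   2.8 -0.3] )
gh [[0.52091323 0.106277   0.066     ]] [[0.51834185 0.10486007 0.066     ]]
```

View pics/s5.png

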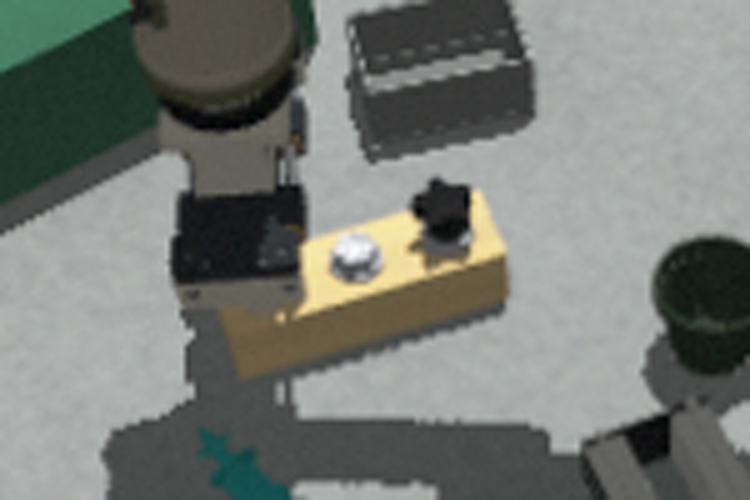

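```bash
python3 -m inch '[[[0,0,0,0,0,0],[0,0,0,0,0,0],[0,0,0,0,0,0],[0,0,0,0,0,0],[0,0,0,0,0,0],[0,0,0,0,0,0]]]' 2 50; python3 -c "
from h import *
to([.601,-.3215,.061],-121)"
```

```text
t: 13.55
tool_pos: [0.6005, -0.3217, 0.0632]
orientation: [-0.532, -1.916, 1.916]
force: [-0.6, -1.2, 1.8]
opening: 0.0087
pos [ 600.5 -321.7   63.2] az -121.01 q1,q6 [-0.57  1.55] F [-0.61 -1.17  1.85] M [-0.1    0.216 -0.001] open 8.7 t 13.55
rot [-0. -0. -0.]  then shift [-0.4  2.2 -0.4]  (shift in present axes [-0.4  2.2 -0.4] )
```

```bash
python3 -m inch '[[[0,-6,0,0,0,0],[0,-12,0,0,0,0],[0,-20,0,0,0,0],[0,-30,0,0,0,0],[0,-36,0,0,0,0],[0,-26,0,0,0,0],[0,0,0,0,0,0]]]'; python3 -c "
from h import *
to([.5196,.1056,.19],-12)
s=cam('scene');crop(s,180,110,330,230,5,'s6');t=cam('top');crop(t,400,120,540,270,4,'t6')"
```

```text
t: 14.42
tool_pos: [0.6024, -0.3226, 0.1982]
orientation: [-0.539, -1.917, 1.921]
force: [0.4, -0.3, -0.8]
opening: 0.0087
pos [ 602.4 -322.6  198.2] az -121.0 q1,q6 [-0.57  1.55] F [ 0.35 -0.25 -0.76] M [ 0.094 -0.024 -0.007] open 8.7 t 14.425
rot [-0.007 -1.902 -0.005]  then shift [-401.7    8.2 -170. ]  (shift in present axes [ 291.6    5.9 -324.4] )
```

View pics/s6.png

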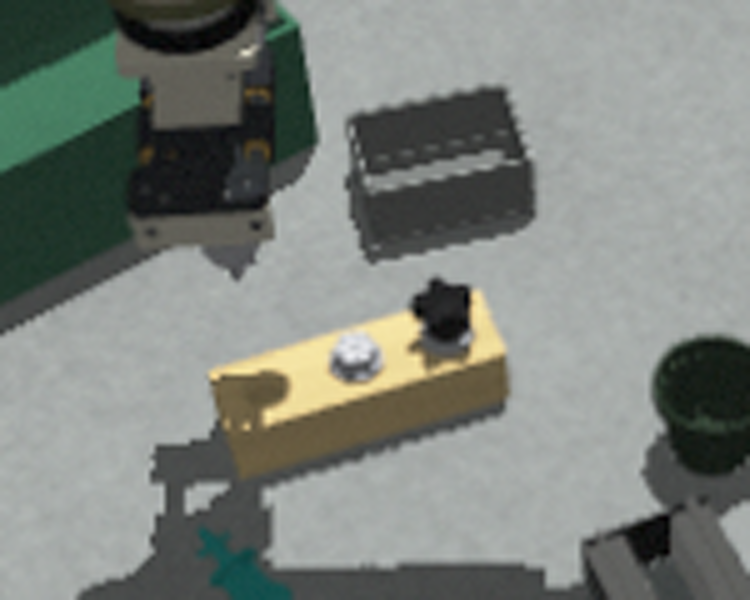

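```bash
python3 -m inch '[[[36.4,0,-40.5,0,0,0],[36.4,0,-40.5,0,0,0],[36.4,0,-40.5,0,0,0],[36.4,0,-40.5,0,0,0],[36.4,0,-40.5,0,0,0],[36.4,0,-40.5,0,0,0],[36.4,0,-40.5,0,0,0],[36.4,0,-40.5,0,0,0]]]'; python3 -m inch '[[[0,0,0,0,-0.173,0],[0,0,0,0,-0.173,0],[0,0,0,0,-0.173,0],[0,0,0,0,-0.173,0],[0,0,0,0,-0.173,0],[0,0,0,0,-0.173,0],[0,0,0,0,-0.173,0],[0,0,0,0,-0.173,0]]]'; python3 -m inch '[[[0,0,0,0,-0.173,0],[0,0,0,0,-0.173,0],[0,0,0,0,-0.172,0],[0,0,0,0,0,0]]]'; python3 -c "
from h import *
to([.5196,.1056,.19],-12)
s=cam('scene');crop(s,270,150,420,310,4,'s7');t=cam('top');crop(t,230,180,380,300,5,'t7')"
```

```text
t: 15.52
tool_pos: [0.5161, 0.1077, 0.1912]
orientation: [-0.529, -1.914, 1.916]
force: [0.5, -0.4, -1.9]
opening: 0.0085
t: 16.52
tool_pos: [0.5166, 0.1061, 0.1911]
orientation: [-0.779, 1.72, -1.718]
force: [-0.4, 0.1, -0.4]
opening: 0.0084
t: 17.02
tool_pos: [0.5168, 0.1061, 0.1914]
orientation: [-1.104, 1.365, -1.362]
force: [-0.3, 0.5, -1.2]
opening: 0.0088
pos [516.8 106.1 191.4] az -12.09 q1,q6 [0.11 0.32] F [-0.3   0.47 -1.25] M [-0.064 -0.045 -0.081] open 8.8 t 17.025
rot [ 0.003 -0.002  0.001]  then shift [-0.1  1.4  2.9]  (shift in present axes [-0.1  1.4  2.9] )
```

View pics/s7.png

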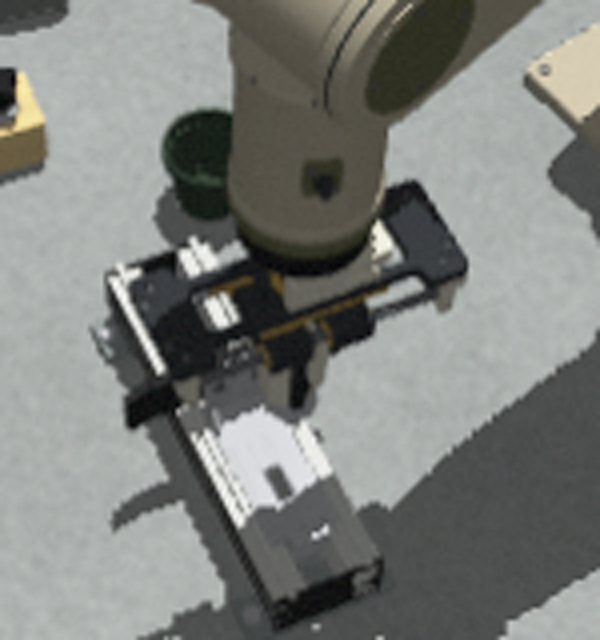

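View pics/t7.png

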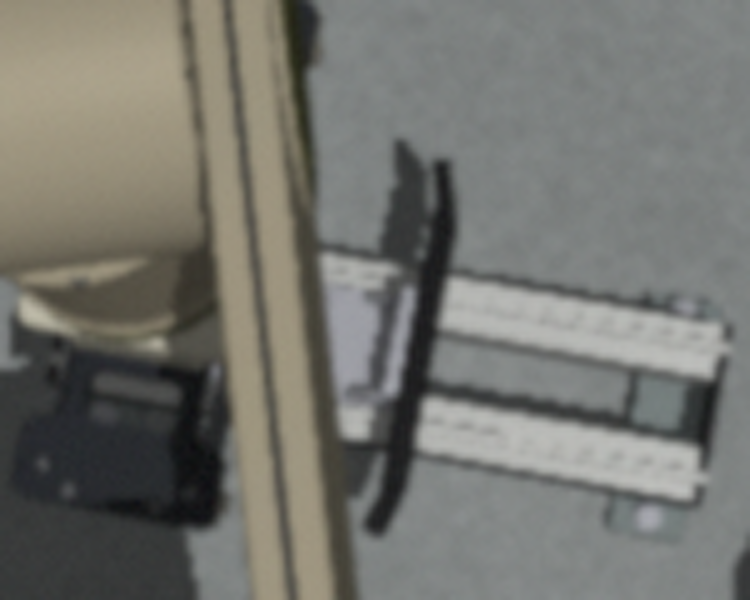

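```bash
python3 -m inch '[[[0,20,1,0,0,0],[0,30,1,0,0,0],[0,12,0.8,0,0,0],[0,0,0,0,0,0]]]'; python3 -c "
from h import *
to([.5196,.1056,.084],-12)
s=cam('scene');crop(s,310,225,385,285,10,'s8');t=cam('top');crop(t,230,180,380,300,5,'t8')"
```

```text
t: 17.62
tool_pos: [0.5194, 0.1055, 0.1294]
orientation: [-1.105, 1.365, -1.362]
force: [-0.8, -1.3, -1.1]
opening: 0.0091
pos [519.4 105.5 129.4] az -12.08 q1,q6 [0.1  0.31] F [-0.79 -1.27 -1.11] M [-0.03  -0.063 -0.016] open 9.1 t 17.625
rot [ 0.003 -0.001  0.001]  then shift [-0.2 45.4  0.2]  (shift in present axes [-0.2 45.4  0.3] )
```

View pics/s8.png

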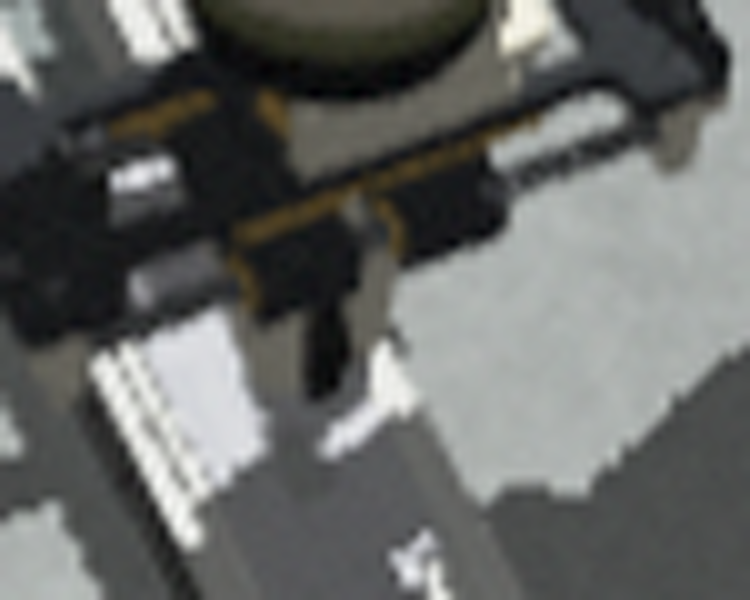

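View pics/t8.png

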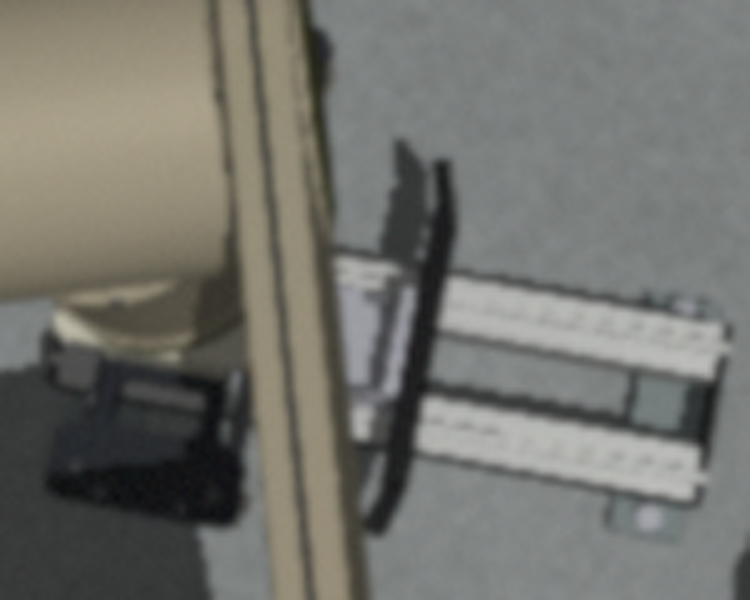

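```bash
python3 -c "
from h import *
s=cam('scene')
im=s['image'][240:290,315:365].astype(float)/255
im=(np.clip(im*1.8,0,1)**.7*255).astype(np.uint8)
im=cv2.resize(im,None,fx=12,fy=12,interpolation=cv2.INTER_CUBIC)
R_=lambda P:(proj(s,P)-[315,240]+.5)*12
g=np.array([.5196,.1056,0])
for c,z in(((0,0,255),.066),((0,255,0),.1114),((255,0,0),.0814)):
  p=R_([g+[0,0,z]])[0]; print(z,p); cv2.circle(im,tuple(p.astype(int)),3,c,1)
cv2.imwrite('pics/s9.png',im)"
```

```text
0.066 [295.72474729 369.4033207 ]
0.1114 [303.67528127 267.58796494]
0.0814 [298.37457895 335.50050545]
```

View pics/s9.png

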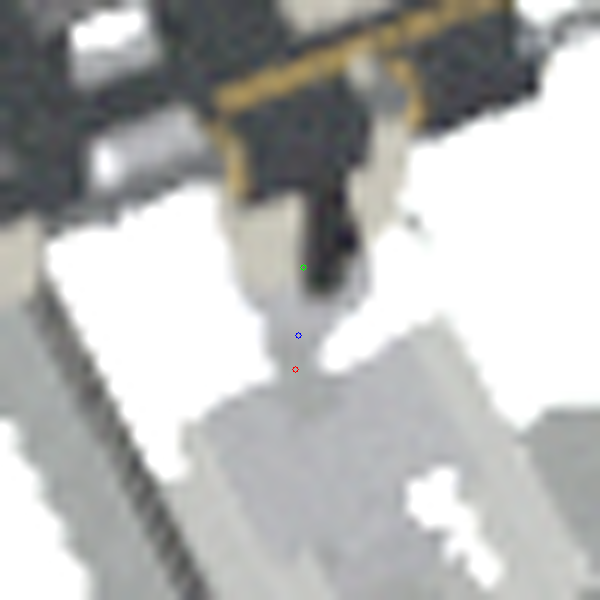

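```bash
python3 -c "
from h import *
s=cam('scene')
im=s['image'][250:286,322:358].astype(float)
im=(np.clip((im-30)/110,0,1)*255).astype(np.uint8)
im=cv2.resize(im,None,fx=16,fy=16,interpolation=cv2.INTER_CUBIC)
cv2.imwrite('pics/s10.png',im)"
```

```text
(no output)
```

View pics/s10.png

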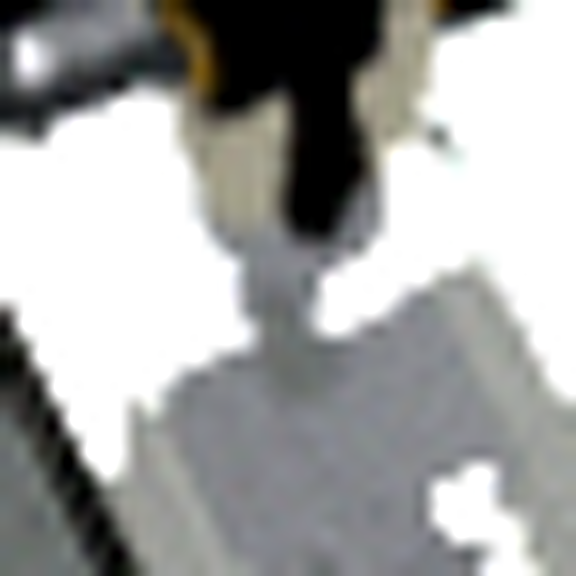

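```bash
python3 -m inch '[[[0,6,0,0,0,0],[0,5,0,0,0,0],[0,3,0,0,0,0],[0,0,0,0,0,0]]]'; python3 -m inch '[[[0,3,0,0,0,0],[0,2,0,0,0,0],[0,2,0,0,0,0],[0,0,0,0,0,0]]]'; python3 -c "
from h import *
to([.5196,.1056,.084],-12)"
```

```text
t: 18.32
tool_pos: [0.5202, 0.1056, 0.1166]
orientation: [-1.103, 1.363, -1.362]
force: [0.2, -0.1, -1.0]
opening: 0.0088
t: 18.82
tool_pos: [0.5204, 0.1056, 0.1099]
orientation: [-1.103, 1.362, -1.362]
force: [0.4, -0.1, -1.3]
opening: 0.0085
pos [520.4 105.6 109.9] az -12.03 q1,q6 [0.1  0.31] F [ 0.42 -0.06 -1.35] M [-0.035 -0.073  0.013] open 8.5 t 18.825
rot [ 0.    -0.001  0.   ]  then shift [ 0.1 25.9 -0.8]  (shift in present axes [ 0.1 25.9 -0.8] )
```

```bash
python3 -m inch '[[[0,1.5,0,0,0,0],[0,1.5,0,0,0,0],[0,0,0,0,0,0]]]'; python3 -m inch '[[[0,1.5,0,0,0,0],[0,1,0,0,0,0],[0,0,0,0,0,0]]]';python3 -m inch '[[[0,1,0,0,0,0],[0,1,0,0,0,0],[0,0,0,0,0,0]]]'; python3 -c "
from h import *
to([.5196,.1056,.084],-12)"
```

```text
t: 19.2
tool_pos: [0.5204, 0.1056, 0.107]
orientation: [-1.103, 1.362, -1.362]
force: [0.9, 0.7, -1.4]
opening: 0.0087
t: 19.58
tool_pos: [0.5205, 0.1056, 0.1045]
orientation: [-1.103, 1.362, -1.362]
force: [0.5, 0.2, -1.6]
opening: 0.0087
t: 19.95
tool_pos: [0.5205, 0.1056, 0.1025]
orientation: [-1.103, 1.362, -1.362]
force: [-1.0, -0.6, -1.5]
opening: 0.0088
pos [520.5 105.6 102.5] az -12.03 q1,q6 [0.1  0.31] F [-1.01 -0.6  -1.49] M [0.023 0.016 0.046] open 8.8 t 19.95
rot [ 0.    -0.001  0.   ]  then shift [ 0.2 18.5 -0.8]  (shift in present axes [ 0.2 18.5 -0.8] )
```

```bash
python3 -m inch '[[[0,1,0,0,0,0],[0,1,0,0,0,0],[0,0,0,0,0,0]]]'; python3 -m inch '[[[0,1,0,0,0,0],[0,1,0,0,0,0],[0,0,0,0,0,0]]]'; python3 -c "
from h import *
to([.5196,.1056,.084],-12)
s=cam('scene')
im=s['image'][240:290,315:365].astype(float)
im=(np.clip((im-20)/150,0,1)*255).astype(np.uint8)
im=cv2.resize(im,None,fx=12,fy=12,interpolation=cv2.INTER_CUBIC)
cv2.imwrite('pics/s11.png',im)"
```

```text
t: 20.32
tool_pos: [0.5205, 0.1055, 0.1005]
orientation: [-1.103, 1.362, -1.362]
force: [-2.0, -0.6, -0.5]
opening: 0.009
t: 20.7
tool_pos: [0.5204, 0.1054, 0.0984]
orientation: [-1.103, 1.362, -1.362]
force: [-1.8, -3.2, 0.9]
opening: 0.0089
pos [520.4 105.4  98.4] az -12.04 q1,q6 [0.1  0.31] F [-1.82 -3.2   0.86] M [-0.463  0.321 -0.018] open 8.9 t 20.7
rot [ 0.    -0.001  0.   ]  then shift [-0.  14.4 -0.9]  (shift in present axes [-0.  14.4 -0.9] )
```

View pics/s11.png

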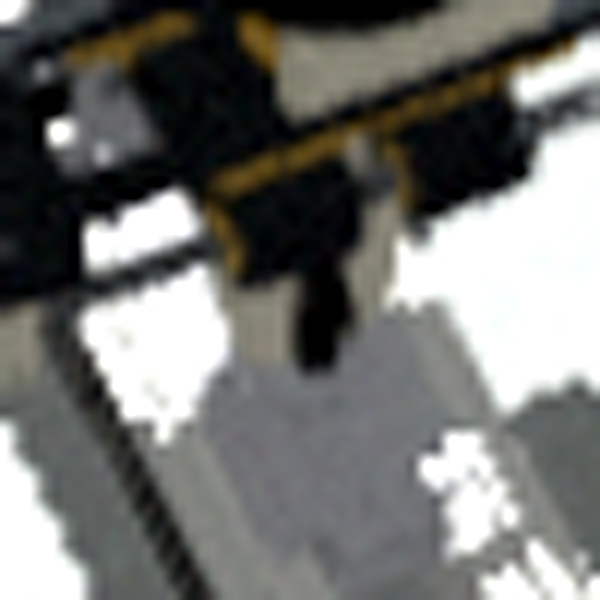

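```bash
python3 -m inch '[[[0.6,0,-0.3,0,0,0],[0,0,0,0,0,0]]]'; python3 -m inch '[[[0,1,0,0,0,0],[0,1,0,0,0,0],[0,0,0,0,0,0]]]'; python3 -c "
from h import *
to([.5196,.1056,.084],-12)"
```

```text
t: 21.0
tool_pos: [0.5203, 0.1052, 0.0986]
orientation: [-1.102, 1.362, -1.362]
force: [-0.6, -0.7, -1.4]
opening: 0.0085
t: 21.38
tool_pos: [0.5201, 0.1052, 0.0965]
orientation: [-1.102, 1.362, -1.362]
force: [-0.4, -1.4, -0.7]
opening: 0.0088
pos [520.1 105.2  96.5] az -12.03 q1,q6 [0.1  0.31] F [-0.37 -1.38 -0.67] M [-0.125  0.062 -0.   ] open 8.8 t 21.375
rot [ 0.    -0.001 -0.   ]  then shift [-0.3 12.5 -0.6]  (shift in present axes [-0.3 12.5 -0.6] )
```

Relieved; carry on down with a slight shift.

```bash
python3 -m inch '[[[0.3,1,0,0,0,0],[0,1,0,0,0,0],[0,0,0,0,0,0]]]'; python3 -m inch '[[[0,1,0,0,0,0],[0,1,0,0,0,0],[0,0,0,0,0,0]]]'; python3 -m inch '[[[0,1,0,0,0,0],[0,1,0,0,0,0],[0,0,0,0,0,0]]]'; python3 -c "
from h import *
to([.5196,.1056,.084],-12)"
```

```text
t: 21.75
tool_pos: [0.52, 0.1048, 0.0944]
orientation: [-1.103, 1.362, -1.362]
force: [0.4, 0.3, -0.6]
opening: 0.009
t: 22.12
tool_pos: [0.52, 0.1048, 0.0925]
orientation: [-1.103, 1.362, -1.362]
force: [-1.1, 0.5, -1.6]
opening: 0.0086
t: 22.5
tool_pos: [0.52, 0.1048, 0.0905]
orientation: [-1.103, 1.362, -1.362]
force: [-0.6, 0.2, -0.8]
opening: 0.0086
pos [520.  104.8  90.5] az -12.03 q1,q6 [0.1  0.31] F [-0.59  0.17 -0.79] M [ 0.113  0.231 -0.055] open 8.6 t 22.5
rot [ 0.    -0.001  0.   ]  then shift [-0.7  6.5 -0.6]  (shift in present axes [-0.7  6.5 -0.6] )
```

Sliding freely, past the pin level; continue to the flange.

```bash
python3 -m inch '[[[0,1,0,0,0,0],[0,1,0,0,0,0],[0,0,0,0,0,0]]]'; python3 -m inch '[[[0,1,0,0,0,0],[0,1,0,0,0,0],[0,0,0,0,0,0]]]'; python3 -m inch '[[[0,1,0,0,0,0],[0,0,0,0,0,0]]]'; python3 -m inch '[[[0,0.7,0,0,0,0],[0,0,0,0,0,0]]]'
```

```text
t: 22.88
tool_pos: [0.52, 0.1048, 0.0885]
orientation: [-1.103, 1.362, -1.362]
force: [-2.0, 0.8, -1.6]
opening: 0.0085
t: 23.25
tool_pos: [0.52, 0.1048, 0.0864]
orientation: [-1.103, 1.362, -1.362]
force: [-2.4, 0.3, -1.5]
opening: 0.0086
t: 23.5
tool_pos: [0.52, 0.1048, 0.0855]
orientation: [-1.103, 1.362, -1.362]
force: [-2.1, 0.9, -1.3]
opening: 0.0089
t: 23.75
tool_pos: [0.5201, 0.1048, 0.0849]
orientation: [-1.102, 1.362, -1.362]
force: [-3.7, 0.8, 0.7]
opening: 0.0087
```

```bash
python3 -m inch '[[[0,0,-0.5,0,0,0],[0,0.4,0,0,0,0],[0,0,0,0,0,0]]]'; python3 -m inch '[[[0,0.5,0,0,0,0],[0,0,0,0,0,0]]]'; python3 -c "
from h import *
to([.5196,.1056,.084],-12)"
```

```text
t: 24.12
tool_pos: [0.5199, 0.1048, 0.0846]
orientation: [-1.102, 1.362, -1.363]
force: [0.1, -0.8, 0.4]
opening: 0.0085
t: 24.38
tool_pos: [0.5198, 0.1049, 0.0842]
orientation: [-1.102, 1.362, -1.362]
force: [-0.0, 0.2, 0.0]
opening: 0.0086
pos [519.8 104.9  84.2] az -12.03 q1,q6 [0.1  0.31] F [-0.04  0.16  0.01] M [-0.027 -0.082  0.011] open 8.6 t 24.375
rot [-0.    -0.001 -0.   ]  then shift [-0.7  0.2 -0.4]  (shift in present axes [-0.7  0.2 -0.4] )
```

```bash
python3 -m inch '[[[0,0.7,0,0,0,0],[0,0,0,0,0,0]]]'; python3 -m inch '[[[0,0.7,0,0,0,0],[0,0,0,0,0,0]]]'; python3 -c "
from h import *
to([.5196,.1056,.084],-12)"
```

```text
t: 24.62
tool_pos: [0.5199, 0.1049, 0.0842]
orientation: [-1.102, 1.362, -1.362]
force: [-3.0, -0.4, 6.9]
opening: 0.0087
t: 24.88
tool_pos: [0.5199, 0.1049, 0.0842]
orientation: [-1.102, 1.362, -1.362]
force: [-6.2, -1.5, 13.0]
opening: 0.0086
pos [519.9 104.9  84.2] az -12.03 q1,q6 [0.1  0.31] F [-6.24 -1.48 12.97] M [-0.232  1.204  0.045] open 8.6 t 24.875
rot [-0.001 -0.     0.   ]  then shift [-0.7  0.2 -0.4]  (shift in present axes [-0.7  0.2 -0.4] )
```

```bash
python3 -m inch '[[[0,-0.9,-0.2,0,0,0],[0,0,0,0,0.08,0],[0,0,0,0,0.1,0],[0,0,0,0,0.1,0],[0,0,0,0,0.1,0],[0,0,0,0,0.1,0],[0,0,0,0,0,0]]]'; python3 -c "
from h import *
to([.5196,.1056,.084],-12)"
```

```text
t: 25.75
tool_pos: [0.5196, 0.1057, 0.0842]
orientation: [-0.798, 1.698, -1.696]
force: [-2.6, 3.9, 5.4]
opening: 0.0089
pos [519.6 105.7  84.2] az -39.61 q1,q6 [0.1  0.79] F [-2.62  3.91  5.35] M [ 0.498  0.481 -0.072] open 8.9 t 25.75
rot [ 0.    -0.482 -0.001]  then shift [ 0.1  0.2 -0. ]  (shift in present axes [0.1 0.2 0. ] )
```

```bash
for i in 1; do python3 -m inch '[[[0,0,0,0,0.08,0],[0,0,0,0,0.08,0],[0,0,0,0,0,0]]]' >/dev/null; python3 -c "
from h import *
to([.5196,.1056,.084],-12)"; done; python3 -m inch '[[[0,0,0,0,0.08,0],[0,0,0,0,0.06,0],[0,0,0,0,0,0]]]' >/dev/null; python3 -c "
from h import *
to([.5196,.1056,.084],-12)"
```

```text
pos [519.6 105.9  84.2] az -48.75 q1,q6 [0.1  0.95] F [-3.09  3.44  6.15] M [ 0.683  0.596 -0.046] open 8.8 t 26.125
rot [ 0.    -0.641 -0.002]  then shift [0.3 0.2 0.1]  (shift in present axes [0.2 0.2 0.3] )
pos [519.5 106.1  84.2] az -56.75 q1,q6 [0.1  1.09] F [-2.9   4.77  5.88] M [0.898 0.582 0.005] open 8.8 t 26.5
rot [ 0.001 -0.781 -0.002]  then shift [0.5 0.2 0.2]  (shift in present axes [0.2 0.2 0.5] )
```

```bash
cat > m.sh <<'E'
python3 -c "
from h import *
to([.5196,.1056,.084],-12)" | head -1
E
python3 -m inch '[[[0,0,-0.8,0,0.06,0],[0,0,0,0,0.0,0]]]' >/dev/null; sh m.sh;  python3 -m inch '[[[0,0,0,0,0.06,0],[0,0,0,0,0,0]]]' >/dev/null; sh m.sh
```

```text
pos [519.3 106.3  84.2] az -60.14 q1,q6 [0.1  1.15] F [-1.78  3.46  5.98] M [ 0.683  0.35  -0.068] open 9.2 t 26.75
pos [519.3 106.2  84.2] az -63.56 q1,q6 [0.1  1.21] F [-1.97  2.47  6.24] M [ 0.601  0.433 -0.019] open 8.4 t 27.0
```

```bash
python3 -m inch '[[[0,0,0,0,0.05,0],[0,0,0,0,0,0]]]' >/dev/null; sh m.sh;  python3 -m inch '[[[0,0,0,0,0.05,0],[0,0,0,0,0,0]]]' >/dev/null; sh m.sh
```

```text
pos [519.3 106.3  84.2] az -66.42 q1,q6 [0.1  1.26] F [-2.4   2.79  5.82] M [ 0.609  0.402 -0.046] open 8.4 t 27.25
pos [519.3 106.3  84.2] az -69.29 q1,q6 [0.1  1.31] F [-1.67  3.55  5.66] M [ 0.619  0.49  -0.033] open 8.7 t 27.5
```

```bash
python3 -m inch '[[[0,0,0,0,0.05,0],[0,0,0,0,0,0]]]' >/dev/null; sh m.sh;  python3 -m inch '[[[0,0,0,0,0.04,0],[0,0,0,0,0,0]]]' >/dev/null; sh m.sh
```

```text
pos [519.3 106.3  84.2] az -72.15 q1,q6 [0.1  1.36] F [-3.19  3.01  6.3 ] M [ 0.635  0.475 -0.027] open 8.7 t 27.75
pos [519.3 106.4  84.2] az -74.43 q1,q6 [0.1 1.4] F [-2.62  3.67  5.67] M [ 0.668  0.51  -0.028] open 8.5 t 28.0
```

```bash
python3 -m inch '[[[0,0,0,0,0.04,0],[0,0,0,0,0,0]]]' >/dev/null; sh m.sh;  python3 -m inch '[[[0,0,0,0,0.04,0],[0,0,0,0,0,0]]]' >/dev/null; sh m.sh
```

```text
pos [519.2 106.4  84.2] az -76.72 q1,q6 [0.1  1.44] F [-1.65  3.01  6.65] M [ 0.731  0.502 -0.03 ] open 9.0 t 28.25
pos [519.2 106.4  84.2] az -79.02 q1,q6 [0.1  1.48] F [-3.01  4.34  6.82] M [0.75  0.529 0.04 ] open 9.0 t 28.5
```

```bash
python3 -m inch '[[[0,0,0,0,0.04,0],[0,0,0,0,0,0]]]' >/dev/null; sh m.sh;  python3 -m inch '[[[0,0,0,0,0.03,0],[0,0,0,0,0,0]]]' >/dev/null; sh m.sh
```

```text
pos [519.2 106.4  84.2] az -81.31 q1,q6 [0.1  1.52] F [-3.03  3.54  6.43] M [ 0.771  0.533 -0.067] open 9.0 t 28.75
pos [519.2 106.4  84.2] az -83.01 q1,q6 [0.1  1.55] F [-2.96  4.45  5.99] M [ 0.77   0.576 -0.008] open 8.7 t 29.0
```

```bash
python3 -m inch '[[[0,0,0,0,0.03,0],[0,0,0,0,0,0]]]' >/dev/null; sh m.sh;  python3 -m inch '[[[0,0,0,0,0.03,0],[0,0,0,0,0,0]]]' >/dev/null; sh m.sh
```

```text
pos [519.2 106.4  84.2] az -84.73 q1,q6 [0.1  1.58] F [-3.63  3.89  6.82] M [0.737 0.583 0.112] open 8.7 t 29.25
pos [519.2 106.3  84.2] az -86.45 q1,q6 [0.1  1.61] F [-2.42  3.05  6.18] M [ 0.725  0.524 -0.008] open 8.6 t 29.5
```

```bash
cat > m.sh <<'E'
python3 -c "
from h import *
to([.5196,.1056,.084],-12); print(monitor.read_state()['joint_torque'][3:].round(3))" | sed -n '1p;3p'
E
python3 -m inch '[[[0,0,0,0,0.03,0],[0,0,0,0,0,0]]]' >/dev/null; sh m.sh;  python3 -m inch '[[[0,0,0,0,0.03,0],[0,0,0,0,0,0]]]' >/dev/null; sh m.sh
```

```text
pos [519.1 106.3  84.1] az -88.17 q1,q6 [0.1  1.64] F [-2.38  4.26  5.86] M [0.609 0.592 0.114] open 9.1 t 29.75
[-1.269 -1.091  0.316]
pos [519.1 106.2  84.2] az -89.88 q1,q6 [0.1  1.67] F [-3.87  3.29  6.59] M [0.609 0.645 0.059] open 8.9 t 30.0
[-1.148 -1.167  0.332]
```

```bash
python3 -m inch '[[[0,0,0,0,0.03,0],[0,0,0,0,0,0]]]' >/dev/null; sh m.sh;  python3 -c "
from h import *
s=cam('scene')
im=s['image'][230:290,305:365].astype(float)
im=(np.clip((im-10)/150,0,1)*255).astype(np.uint8)
cv2.imwrite('pics/s12.png',cv2.resize(im,None,fx=10,fy=10,interpolation=cv2.INTER_CUBIC))"
```

```text
pos [519.1 106.1  84.2] az -91.6 q1,q6 [0.1 1.7] F [-3.55  2.74  7.7 ] M [0.445 0.652 0.09 ] open 8.6 t 30.25
[-0.998 -1.258  0.36 ]
```

View pics/s12.png

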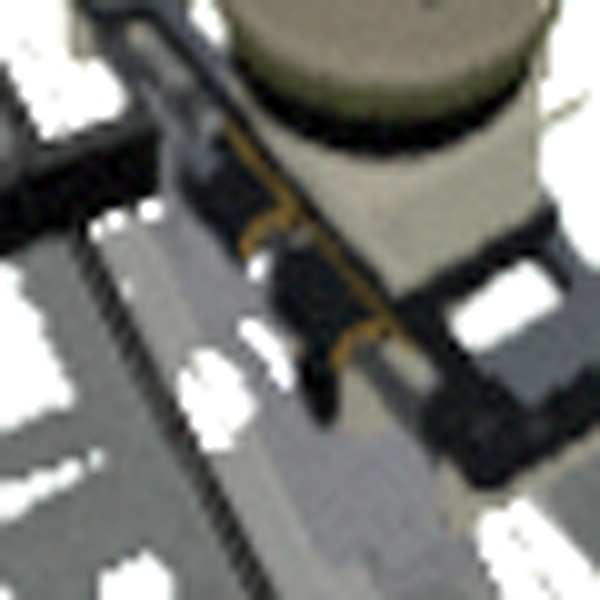

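```bash
python3 -m inch '[[[0,0,0,0,0.02,0],[0,0,0,0,0,0]]]' >/dev/null; sh m.sh; python3 -m inch '[[[0,0,0,0,0.02,0],[0,0,0,0,0,0]]]' >/dev/null; sh m.sh
```

```text
pos [519.1 106.1  84.2] az -92.74 q1,q6 [0.1  1.72] F [-2.53  1.47  6.64] M [0.459 0.678 0.149] open 9.1 t 30.55
[-0.884 -1.318  0.319]
pos [519.1 106.   84.2] az -93.88 q1,q6 [0.1  1.74] F [-3.2   1.91  6.47] M [0.357 0.748 0.19 ] open 8.8 t 30.8
[-0.77  -1.381  0.341]
```

```bash
python3 -m inch '[[[0,0,0,0,0.02,0],[0,0,0,0,0,0]]]' >/dev/null; sh m.sh; python3 -m inch '[[[0,0,0,0,0,0]]]' >/dev/null; sh m.sh
```

```text
pos [519.  105.9  84.2] az -95.03 q1,q6 [0.1  1.76] F [-4.6   1.81  7.44] M [0.267 0.734 0.228] open 9.0 t 31.05
[-0.651 -1.444  0.363]
pos [519.  105.9  84.1] az -95.01 q1,q6 [0.1  1.76] F [-4.43  1.33  7.67] M [0.261 0.726 0.18 ] open 9.0 t 31.175
[-0.656 -1.444  0.194]
```

```bash
python3 -m inch '[[[0,0,0,0,0.015,0],[0,0,0,0,0,0]]]' >/dev/null; sh m.sh; python3 -m inch '[[[0,0,0,0,0,0]]]' >/dev/null; sh m.sh;python3 -m inch '[[[0,0,0,0,0,0]]]' >/dev/null; sh m.sh
```

```text
pos [519.  105.9  84.1] az -95.88 q1,q6 [0.1  1.78] F [-4.45  1.92  7.31] M [0.291 0.791 0.264] open 8.9 t 31.425
[-0.564 -1.484  0.373]
pos [519.  105.9  84.2] az -95.87 q1,q6 [0.1  1.78] F [-4.61  1.91  8.  ] M [0.26  0.683 0.226] open 8.8 t 31.55
[-0.568 -1.484  0.246]
pos [519.  105.9  84.1] az -95.87 q1,q6 [0.1  1.78] F [-3.16  1.41  6.67] M [0.245 0.781 0.243] open 8.1 t 31.675
[-0.569 -1.484  0.243]
```

```bash
python3 -m inch '[[[0,0,0,0,0.009,0],[0,0,0,0,0,0],[0,0,0,0,0,0]]]' >/dev/null; sh m.sh; python3 -m inch '[[[0,0,0,0,0,0]]]' >/dev/null; sh m.sh
```

```text
pos [519.  105.8  84.1] az -96.38 q1,q6 [0.1  1.79] F [-3.56  0.57  7.53] M [0.278 0.74  0.31 ] open 8.8 t 32.05
[-0.521 -1.5    0.29 ]
pos [519.  105.8  84.1] az -96.38 q1,q6 [0.1  1.79] F [-4.03  1.39  7.39] M [0.252 0.714 0.312] open 8.9 t 32.175
[-0.523 -1.498  0.288]
```

```bash
python3 -m inch '[[[0,0,0,0,0,0],[0,0,0,0,0,0],[0,0,0,0,0,0]]]' 30; sh m.sh; python3 -m inch '[[[0,-15,0,0,0,0],[0,-30,0,0,0,0],[0,-50,0,0,0,0],[0,-50,0,0,0,0],[0,0,0,0,0,0]]]'; sh m.sh
```

```text
t: 32.55
tool_pos: [0.5188, 0.1055, 0.0832]
orientation: [-0.122, -2.163, 2.163]
force: [-0.8, -0.9, -0.1]
opening: 0.0292
pos [518.8 105.5  83.2] az -96.48 q1,q6 [0.1  1.79] F [-0.77 -0.9  -0.13] M [ 0.02   0.014 -0.008] open 29.2 t 32.55
[-0.006 -0.084 -0.01 ]
t: 33.17
tool_pos: [0.522, 0.1059, 0.2354]
orientation: [-0.134, -2.17, 2.166]
force: [0.1, 0.1, 0.2]
opening: 0.0298
pos [522.  105.9 235.4] az -96.48 q1,q6 [0.1  1.79] F [0.1  0.05 0.22] M [ 0.063  0.008 -0.014] open 29.8 t 33.175
[-0.001  0.693  0.003]
```

Torque offset is nil when free, so about 0.29 Nm was reached. Move aside towards −y and look.

```bash
python3 -m inch '[[[0,0,40,0,0,0],[0,0,50,0,0,0],[0,0,50,0,0,0],[0,0,50,0,0,0],[0,0,50,0,0,0],[0,0,30,0,0,0],[0,0,0,0,0,0]]]'; python3 -c "
from h import *
s=cam('scene');t=cam('top')
crop(s,270,190,380,315,4,'s20');crop(t,225,190,385,300,5,'t20');cv2.imwrite('pics/s21.png',s['image']);cv2.imwrite('pics/t21.png',t['image'])"
```

```text
t: 34.05
tool_pos: [0.4877, -0.1644, 0.2281]
orientation: [-0.125, -2.161, 2.161]
force: [-0.1, 0.4, 0.3]
opening: 0.0299
```

View pics/s20.png

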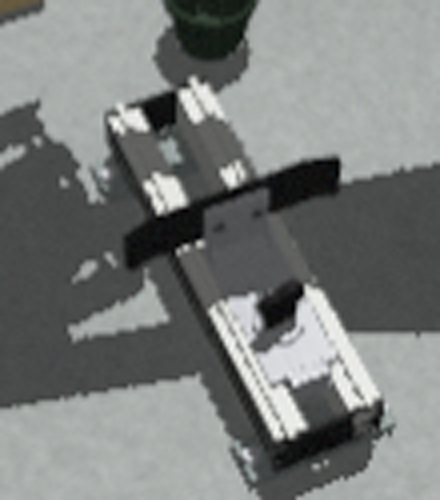

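View pics/t20.png

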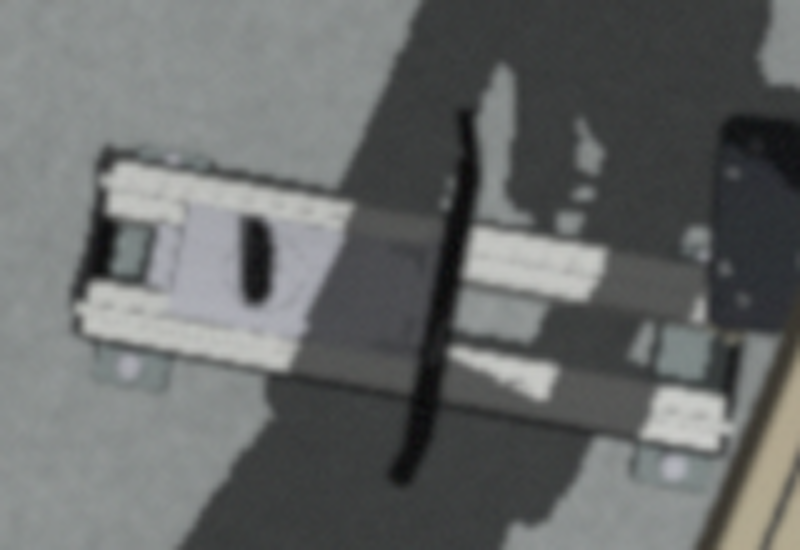

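View pics/s21.png

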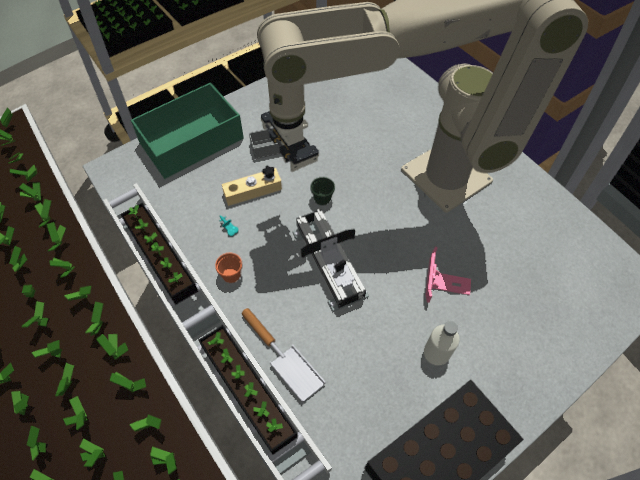

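```bash
python3 -c "
from h import *
t=cam('top');A=[(258/5+224.6,222/5+189.6),(256/5+224.6,298/5+189.6)]
w=plane(t,A,.108);v=w[0]-w[1];print(w.mean(0),np.degrees(np.arctan2(v[1],v[0])))
print(monitor.read_state()['t']);print(robot.close_job())"
```

```text
[0.52164714 0.10562875 0.108     ] -2.1191095903500767
34.2
the job is handed in; nothing more can be done
None
```

The tray guide is against its stop, and the wing screw is seated, turned tight and released. I handed the job in at 34.2 s, with the gripper clear of everything.

- **Guide:** I slid it about 98 mm along the beam without lifting it. Contact showed as a force rise from about 6 N to 13 N with no further travel. I then eased off and let go. The images put the two holes in line, within about 2 mm.
- **Screw:** The first time the pin touched an edge, I shifted the screw about 1 mm and it slid in freely. The flange met the foot with a clear, hard contact.
- **Tightening:** I turned it about 1.47 rad clockwise. The stop came up at the end of that turn, at roughly 0.05 Nm per 0.015 rad. The last torque readings were 0.29 Nm (last joint) and 0.31 Nm (wrist), and the wrist torque read about zero after release.
- **Last picture:** The screw stands in the foot with its wing across the beam and the guide at its stop. The wing angle I picked off the top picture was −2°, against −6° from the gripper. I put this down to coarse pixels.
- **Turquoise look-alike:** It toppled where it stood. It had already shifted by t = 2.4 s, when the arm was well above and away from it. I never touched it, so I left it lying. In the last scene picture the other bystanders look unmoved, though I did not measure them.

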